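# Open the salt dispenser's hatch and find the full refill tin by weight

## Robot

A 6-joint arm with a two-finger parallel gripper is mounted at the origin on the work surface. World frame = base frame: x ahead of the robot, y to its left, z up, the work surface at z = 0. Lengths are in m, angles in rad, forces in N, time in s.
With the tool pointing down it reaches from about 0.35 to 0.775 m from the base axis. Payload 5.5 kg.
Tool frame: the origin (TCP) lies midway between the tips of the shut fingers; the grasp point (between the pads) lies 19 mm behind it; z points along the fingers, y is the line along which they close (so a half turn about z gives the same grasp; the last joint's range is limited). The gripper opens to 85 mm and grips with 20 to 120 N. Pads are 22 mm wide; open, the fingers measure 114 mm over their backs; the gripper's body (76 mm by 85 mm) begins 54 mm behind the grasp point. The pads swing forward as they close: fully open they stand 13 mm farther back than shut.
Start: joints at [-1.459, 0.313, 0.046, 1.304, 0, 1.431], TCP at [0.143, -0.557, 0.231] pointing down, gripper open.
Joint ranges: [-2.76, 2.76], [-0.86, 1.69], [-1.03, 1.26], [-2.2, 2.34], [-1.47, 1.5], [-3.14, 3.14]. Speed limits (rad/s): [2.57, 2.57, 3.14, 3.14, 3.14, 3.14].

## Interface

Orientations are given as a unit quaternion [w, x, y, z].
In Python, from workcell import env gives the robot as it stands.
- The arm moves only by the tool move_arm, never from a script. Its argument "targets" is a list of rows, each a list of 3 entries, a list of its own where there are three numbers: the shift along the tool's x, y, z in mm, then the turn, a rotation vector about the tool's x, y, z in units of 10 degrees (1.0 is 10 degrees), then the closure, from -1 (fully open) to 1 (shut). In form: [[[dx, dy, dz], [ax, ay, az], gripper], ...]. A call has 1 to 5 rows; each row is the pose to reach, as a shift and turn from the pose commanded when the call began, along the tool's axes at that moment; what a row does not reach only later rows make up. A row lasts 1/8 s, in which the tool goes at most 62.5 mm and 10.7 degrees, less where a joint would pass 70% of its speed; a pose out of reach is approached as far as the arm can. A call with a gripper value outside its range is refused whole. The fingers move at their own pace and stop on an object; "squeeze" is the grip in N (left out, the last holds). Time passes only in rows, so rows that repeat a pose let the fingers close. It gives the time, the measured TCP pose, the force, the opening and the grip force at its end, in the units of the state.
- env.get_state(): the state, without advancing time (a new reading comes with each control period).
- env.read_camera(name): name is "side" or "top"; returns a dict with "pixels" (480x640x3 uint8, red, green, blue), "fovy" (degrees; the focal length in pixels is half the picture's height over the tangent of half this angle, whatever the lens; pixels are square), "cx", "cy" (the principal point, pixels), "dist_coeffs" ([k1, k2, p1, p2, k3] as OpenCV has them; the pictures are not rectified), "extrinsics" (4x4, takes a point from world to camera coordinates). Camera axes: x right, y up, looking along -z (the intrinsics and any distortion apply to the point x, -y, -z); pixel columns grow to the right and rows downward; lengths in m; the calibration is good to about 2 mm. A picture is of the moment at which its call begins. There is no depth.
- env.hand_in(): hands the job in; it is judged then, once.
Trained networks look in a picture, given as the dict that the camera call returned (one of the last four; its "shot" number tells which), for a name from the list of things; names that differ only in an ending like _2 or _b are one class to them, and where a whole thing is asked for, a point or a joint stands for the part that bears it (a point fixed in the world has none). Each returns a list of dicts, best first, with "confidence" (0 to 1); they miss things now and then, are a little off and sometimes report something else, mostly with a low value. They report only what shows in the picture. A call takes as long as a camera call. They do not tell look-alikes from the thing itself.
- env.spot_in(thing, picture): "centre" ([x, y, z] in m, in world coordinates, good to about 4 mm: the middle of the surface that is visible of it).
- env.regions_of(thing, picture): "mask" (480x640 bool, what is visible of it).
- env.landmark_of(thing, picture): "centre" ([x, y, z] in m, in world coordinates, good to about 4 mm: a listed point, or the origin of a listed thing).
The state is a dict: "clock": time; "joint_pos": joint angles; "qvel": joint speeds; "tau": joint torques, N m; "tcp_pos": TCP position; "orientation": TCP orientation; "wrist_force": force on the tool from outside, world axes, zero at the start; "ft_torque": the same for the moment, N m; "finger_gap": finger opening in m; "grip_force": force on a finger pad.
Only numpy, scipy, OpenCV 4.12 (cv2) and the standard library are available. Lean on these libraries where they do the work, as an engineer would, in place of code of your own. Each camera call takes 0.05 s, during which the arm holds its last target. There are 200 camera calls.

## Task

The salt dispenser needs filling: slide its filling hatch all the way open to the stop and leave it open. Then, with the gripper, heft the three identical closed tins on the board one after another from left to right as the robot faces them, lifting each clear of the board and keeping it upright, and set the part-used ones back in their places. Finish while holding the heaviest, the full one, up in the gripper, still, upright and at least 10 cm clear of the board; leave everything else on the ledge alone.

Things in the scene. Friction and masses are not known exactly. Their poses are not given: they have to be found in the camera images.
- dispenser: the push dispenser for salt, black hard plastic, screwed to the ledge (cannot move), 170 mm deep (x), 110 mm wide (y), 209 mm high over the hatch rails. A steel foot plate, a column, and on it the hopper, whose open mouth is in the front (-x) half of the top. Below the hopper hang a spout and a sprung push plate, not needed. Origin: centre of the underside of the foot; its x axis points from its front (robot's side) to its back, z up.
- hatch (a joint): the filling hatch, a flat lid of grey plastic, 84 x 84 mm, that slides between two rails along the dispenser's x axis on top of it. 0 = shut over the mouth, grows as the hatch slides to the back (+x of the dispenser); 0.076 m = the end stop, mouth fully open. It rubs with about 2 N, has no spring and stays where it is left; it starts 0 to 25 mm open
- hatch_grip (a point): centre of the top face of the upright grip rib on the hatch; it moves with the hatch. The rib is 12 mm thick along the dispenser's x, 50 mm long along its y, and stands 28 mm above the lid; its top is 233 mm above the ledge. Axes parallel to the dispenser's
- board: plain ash board fixed on the ledge, 110 mm (x) x 340 mm (y) x 14 mm thick, top 14 mm above the ledge. The tins stand on its long middle line, centres at y = +110 mm (the left place, as seen from the robot), 0 (middle) and -110 mm (right) in its frame. Origin: centre of its underside; z up, y along its length, its +y end to the robot's left
- tin_p: a closed round tin of plain steel, upright, 60 mm in diameter and 110 mm high, straight-sided, its lid flush with the wall; one of three that look and measure the same but differ in weight (one full, about 0.41 to 0.47 kg; the two others partly used, 0.12 to 0.25 kg each). Stands on the board in one of its three places; which tin stands where and its yaw are drawn anew each time. Origin: centre of its underside; z up its axis
- tin_q: a closed round tin of plain steel, upright, 60 mm in diameter and 110 mm high, straight-sided, its lid flush with the wall; one of three that look and measure the same but differ in weight (one full, about 0.41 to 0.47 kg; the two others partly used, 0.12 to 0.25 kg each). Stands on the board in one of its three places; which tin stands where and its yaw are drawn anew each time. Origin: centre of its underside; z up its axis
- tin_r: a closed round tin of plain steel, upright, 60 mm in diameter and 110 mm high, straight-sided, its lid flush with the wall; one of three that look and measure the same but differ in weight (one full, about 0.41 to 0.47 kg; the two others partly used, 0.12 to 0.25 kg each). Stands on the board in one of its three places; which tin stands where and its yaw are drawn anew each time. Origin: centre of its underside; z up its axis
- ramekin_a: bystander, loose, not to be disturbed: round glass ramekin, 80 mm across, 45 mm high, beside the dispenser on the robot's right; origin centre of the underside
- ramekin_b: bystander, loose, not to be disturbed: a second glass ramekin, same size, behind the first; origin centre of the underside
- pepper_mill: bystander, loose, not to be disturbed: turned wooden pepper mill, 52 mm across, 156 mm high, behind the board; origin centre of the underside. (Fixed at the back of the ledge, beyond x = 0.70 m, also stand a fondue pot on its stand, 207 mm high, and a fork holder, 240 mm high)
- wooden_spoon: bystander, loose, not to be disturbed: wooden spoon 240 mm long, lying between the robot and the board; origin at the middle of its underside, x along it
- kirsch_bottle: bystander, loose, not to be disturbed: green glass bottle, 64 mm across, 200 mm high, behind the left end of the board; origin centre of the underside
- garlic: bystander, loose, not to be disturbed: garlic bulb 52 mm across, 48 mm high, near the robot; origin centre of the underside
- small_bowl: bystander, loose, not to be disturbed: white china bowl 90 mm across, 40 mm high, past the left end of the board; origin centre of the underside
There are look-alikes about, which are no part of the job. Leave any pink look-alike of the dispenser alone.

How it is judged:
By the outcome, as a careful person would: the job done as asked, in the order asked, and still so for the second after the job is handed in, while the arm keeps its last pose, push and grip.
It also fails if it takes over 67 s, if anything falls off the work surface, if the arm or the gripper's body presses on something with over 40 N, if the wrist force passes 120 N, or if a joint passes its speed limit or range.

## Working session

There is one attempt and no reset: what is moved stays moved. The work goes in short steps, Python scripts to look and compute and a tool call to move; the robot and the scene stay as the last step left them, time stands still between calls to the robot, and variables do not carry over. Pictures are saved under pics/ and viewed, at most 10 in all, crops included, and the job is handed in when it is done.

Besides the shell and the picture viewer there is one more tool, called after ">>>" in YAML: its name, and indented under it one key for each argument. move_arm: Moves the arm, as the interface text tells. Its arguments: {"type":"object","properties":{"targets":{"type":"array","items":{"type":"array"}},"squeeze":{"type":"number"}},"required":["targets"]}

```bash
ls; mkdir -p pics
cat > h.py <<'E'
import numpy as np, cv2
from workcell import env
def K(p):
    f=240/np.tan(np.radians(p['fovy'])/2); return np.array([[f,0,p['cx']],[0,f,p['cy']],[0,0,1.]])
def proj(p,X):
    E=np.array(p['extrinsics']); X=np.atleast_2d(X); c=(E[:3,:3]@X.T).T+E[:3,3]; c=c*[1,-1,-1]
    return cv2.projectPoints(c,np.zeros(3),np.zeros(3),K(p),np.array(p['dist_coeffs'],float))[0].reshape(-1,2)
def at_z(p,uv,z):
    uv=np.array(uv,float).reshape(-1,1,2); n=cv2.undistortPoints(uv,K(p),np.array(p['dist_coeffs'],float)).reshape(-1,2)
    E=np.array(p['extrinsics']); R=E[:3,:3]; o=-R.T@E[:3,3]
    d=(R.T@np.c_[n[:,0],-n[:,1],-np.ones(len(n))].T).T
    return o+d*((z-o[2])/d[:,2])[:,None]
def save(p,n,crop=None,s=1):
    im=p['pixels'][:,:,::-1]
    if crop: a,b,c,d=crop; im=im[b:d,a:c]
    cv2.imwrite('pics/'+n,cv2.resize(im,None,fx=s,fy=s,interpolation=cv2.INTER_CUBIC))
E
python3 - <<'E'
from h import *
np.set_printoptions(precision=4,suppress=True)
for c in('top','side'):
    p=env.read_camera(c); save(p,c+'1.png')
    E=np.array(p['extrinsics']);print(c,-E[:3,:3].T@E[:3,3])
    for t in['dispenser','hatch_grip','board','tin_p','ramekin_a','pepper_mill','wooden_spoon','kirsch_bottle','garlic','small_bowl']:
        for r in env.landmark_of(t,p): print(t,np.round(r['centre'],4),round(r['confidence'],2),np.round(proj(p,r['centre'])[0]))
s=env.get_state();print({k:np.round(v,4) for k,v in s.items()})
E
```

```text
pics
top [0.2663 0.0293 1.3483]
dispenser [ 0.5253 -0.2843 -0.0004] 0.97 [443. 250.]
dispenser [ 0.2815 -0.2817 -0.0018] 0.56 [451. 350.]
hatch_grip [ 0.4883 -0.2957  0.232 ] 0.82 [474. 245.]
hatch_grip [ 0.4913  0.4235 -0.0002] 0.59 [156. 278.]
board [0.588  0.0937 0.0034] 0.57 [288. 232.]
tin_p [0.5915 0.0955 0.016 ] 0.91 [287. 230.]
tin_p [ 0.594  -0.017   0.0113] 0.72 [333. 227.]
tin_p [0.5832 0.2016 0.0138] 0.64 [244. 236.]
ramekin_a [ 0.6168 -0.3797 -0.0015] 0.89 [477. 212.]
ramekin_a [ 0.5183 -0.4053  0.0045] 0.73 [492. 250.]
ramekin_a [0.3899 0.1658 0.0027] 0.48 [261. 315.]
wooden_spoon [0.3912 0.1648 0.0027] 0.91 [262. 314.]
kirsch_bottle [0.6248 0.4457 0.002 ] 0.63 [147. 225.]
garlic [ 0.6155 -0.3772 -0.0011] 0.46 [476. 213.]
small_bowl [0.4908 0.4233 0.0023] 0.64 [155. 278.]
side [0.1663 0.7857 1.128 ]
dispenser [ 0.283  -0.2792  0.0014] 0.77 [423. 230.]
hatch_grip [ 0.4858 -0.2972  0.2292] 0.97 [367. 153.]
hatch_grip [ 0.3895  0.1655 -0.0019] 0.42 [338. 336.]
board [0.584  0.096  0.0022] 0.56 [282. 292.]
tin_p [0.5838 0.0894 0.0192] 0.87 [283. 286.]
tin_p [0.5822 0.2007 0
[... 471 characters left out ...]
02] 0.69 [259. 406.]
kirsch_bottle [0.5801 0.2033 0.0136] 0.64 [266. 320.]
garlic [ 0.3813 -0.1108  0.0028] 0.75 [375. 260.]
small_bowl [ 0.4909  0.4183 -0.0001] 0.95 [259. 406.]
{'clock': np.float64(1.1), 'joint_pos': array([-1.4586,  0.3132,  0.0461,  1.3036, -0.    ,  1.4312]), 'qvel': array([ 0.0008,  0.0007,  0.0005, -0.0009,  0.0011, -0.0005]), 'tau': array([  0.0005, -48.048 ,  29.8817,   0.0004,  -0.0001,  -0.    ]), 'tcp_pos': array([ 0.1432, -0.5569,  0.2313]), 'orientation': array([ 0.0001,  0.9921,  0.1256, -0.    ]), 'wrist_force': array([-0.0636, -1.0484, -0.2688]), 'ft_torque': array([-0.0121, -0.0193,  0.0067]), 'grip_force': np.float64(0.0), 'finger_gap': np.float64(0.0856)}
```

View both.

View pics/top1.png

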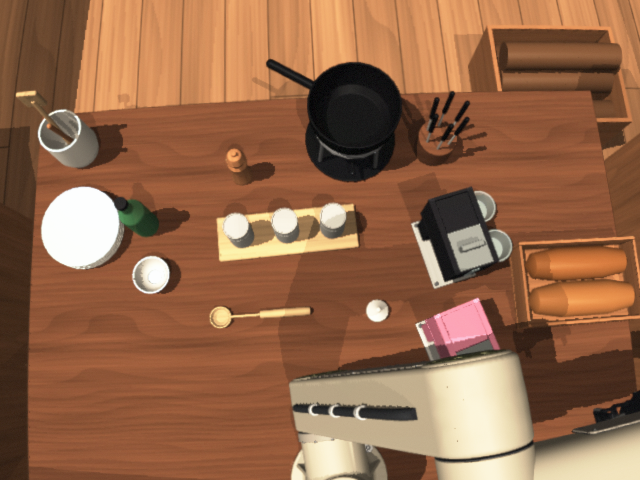

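View pics/side1.png

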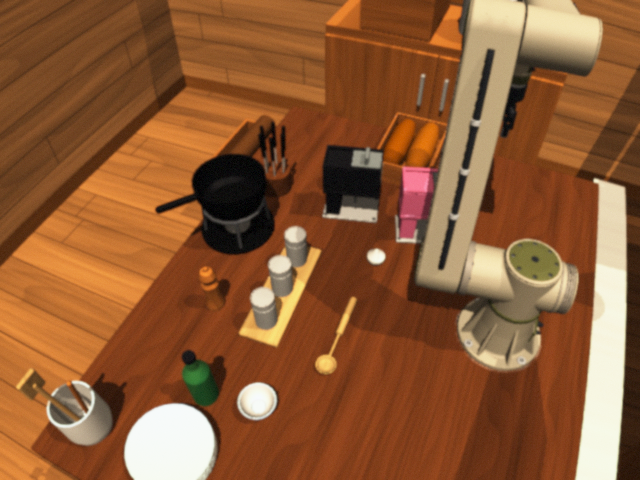

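Run:
```python
from h import *
np.set_printoptions(precision=4,suppress=True)
p=env.read_camera('top'); save(p,'disp.png',(400,170,530,290),5)
# tin top discs
for t in['tin_p','dispenser','hatch_grip','hatch','board']:
    for r in env.regions_of(t,p)[:4]:
        m=r['mask'].astype(np.uint8); ys,xs=np.nonzero(m); 
        if len(xs)==0: continue
        rect=cv2.minAreaRect(np.c_[xs,ys].astype(np.float32)); print(t,round(r['confidence'],2),len(xs),np.round(rect[0]),np.round(rect[1]),rect[2])
        if t in('board','hatch'): 
            print(at_z(p,cv2.boxPoints(rect),0.014 if t=='board' else 0.205)[:,:2].tolist())
        if t=='tin_p':
            # fit top circle and whole silhouette
            best=None
            from scipy.optimize import minimize
            C,_=cv2.findContours(m,cv2.RETR_EXTERNAL,cv2.CHAIN_APPROX_NONE)
            a=np.linspace(0,2*np.pi,40); ring=np.c_[np.cos(a),np.sin(a)]*.03
            def sil(xy):
                P=np.r_[np.c_[ring+xy,np.full(40,.124)],np.c_[ring+xy,np.full(40,.014)]]
                h=cv2.convexHull((proj(p,P)*16).astype(np.int32)); k=np.zeros((480,640),np.uint8); cv2.fillConvexPoly(k,h,1,shift=4); return k
            f=lambda xy:-(sil(xy)&m).sum()/ (sil(xy)|m).sum()
            x0=at_z(p,[rect[0]],.07)[0,:2]; res=minimize(f,x0,method='Nelder-Mead',options=dict(initial_simplex=x0+np.array([[0,0],[.01,0],[0,.01]])))
            print('  tin',res.x,res.fun)
q=env.read_camera('side')
for pp in(p,q):
    for t in('hatch_grip','tin_p'):
        print(t,[(np.round(r['centre'],4),round(r['confidence'],2)) for r in (env.landmark_of if t=='hatch_grip' else env.spot_in)(t,pp)])
```

```text
tin_p 0.76 786 [332. 221.] [36. 25.] 90.0
  tin [0.6078 0.0673] 0.0
tin_p 0.69 814 [238. 231.] [36. 26.] 63.43495178222656
  tin [0.5944 0.2895] 0.0
tin_p 0.63 1107 [150. 274.] [37. 36.] 90.0
  tin [0.5038 0.5309] 0.0
tin_p 0.62 803 [284. 226.] [35. 27.] 90.0
  tin [0.6027 0.1799] 0.0
dispenser 0.64 3236 [457. 335.] [55. 70.] 68.19859313964844
dispenser 0.54 1137 [135. 216.] [51. 28.] 45.0
hatch_grip 0.8 1359 [470. 247.] [40. 35.] 70.20112609863281
hatch_grip 0.78 233 [474. 347.] [10. 35.] 78.69007110595703
hatch_grip 0.46 308 [377. 310.] [19. 18.] 90.0
hatch 0.9 1341 [470. 248.] [40. 35.] 70.82099914550781
[[0.5179786437619307, -0.24786547612015877], [0.5395515023127936, -0.3221458991313094], [0.45787924586418993, -0.3411516568870481], [0.43732592312441937, -0.26757410654871777]]
hatch 0.73 198 [474. 347.] [ 8. 35.] 78.69007110595703
[[0.2844799828631909, -0.24461039597232118], [0.2935465107964104, -0.3164958848497349], [0.2777908541835441, -0.31819697549049053], [0.2688551437409001, -0.24642490400353376]]
hatch 0.48 4094 [286. 233.] [ 47. 141.] 84.5596694946289
[[0.5819531348062024
[... 572 characters left out ...]
, [0.5204784195889116, 0.2644183710261312]]
board 0.24 381 [377. 310.] [22. 20.] 0.0
[[0.3636310308047853, -0.08170628834131399], [0.411031155675847, -0.08478475369506294], [0.40819421796502936, -0.13720556413368065], [0.360752023603551, -0.1338021171398838]]
hatch_grip [(array([ 0.4851, -0.2979,  0.2323]), 0.7), (array([0.5864, 0.0938, 0.0057]), 0.21)]
tin_p [(array([ 0.5789, -0.0122,  0.1191]), 0.97), (array([0.5799, 0.0932, 0.1203]), 0.94), (array([0.5694, 0.1961, 0.1228]), 0.62)]
hatch_grip [(array([ 0.4875, -0.2967,  0.2307]), 0.92)]
tin_p [(array([0.5728, 0.1074, 0.1045]), 0.65), (array([0.582 , 0.0008, 0.0975]), 0.58)]<stdin>:21: RuntimeWarning: overflow encountered in scalar negative
```

View pics/disp.png

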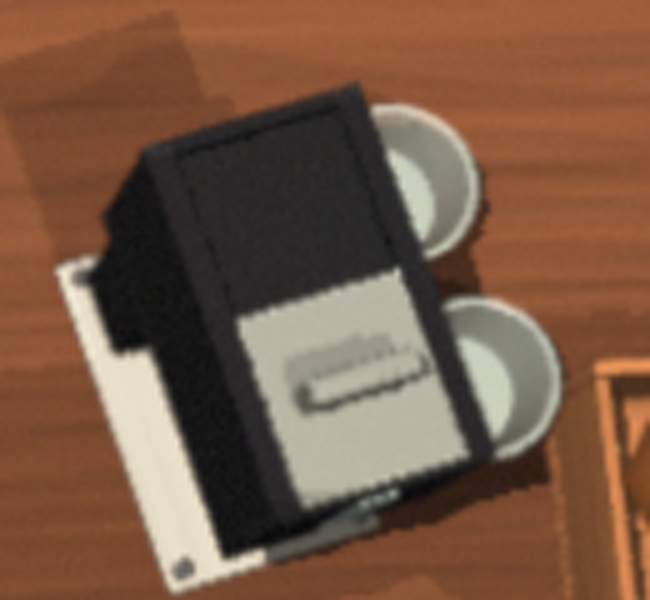

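```bash
cat >> h.py <<'E'
def yaw(s=None):
    w,x,y,z=(s or env.get_state())['orientation']; return np.arctan2(2*(x*y+w*z),1-2*(y*y+z*z))
def plan(xyz,yw=None):
    s=env.get_state(); a=yaw(s); d=np.array(xyz)-s['tcp_pos']; c,n=np.cos(a),np.sin(a)
    print('shift mm',np.round([(d[0]*c+d[1]*n)*1e3,(d[0]*n-d[1]*c)*1e3,-d[2]*1e3],1),'turn z',None if yw is None else round(-np.degrees(yw-a)/10,2),'yaw',round(np.degrees(a),1))
E
python3 - <<'E'
from h import *
p=env.read_camera('top')
A=np.array([[358,88],[490,455],[145,150],[290,520]])/5+[400,170]
w=at_z(p,A,.209)[:,:2]; print(w.round(4)); 
for i in(0,2): d=w[i]-w[i+1]; print(np.degrees(np.arctan2(d[1],d[0])),np.linalg.norm(d))
print('mid',w.mean(0))
R=np.array([[298,395],[430,362]])/5+[400,170]; r=at_z(p,R,.233)[:,:2];print('rib',r,np.linalg.norm(r[0]-r[1]), np.degrees(np.arctan2(*(r[0]-r[1])[::-1])))
u=np.array([np.cos(.25),np.sin(.25)]); g=np.array([.487,-.2965])
plan([*(g-.055*u),.32],.25)
E
```

```text
[[ 0.6176 -0.311 ]
 [ 0.4556 -0.3499]
 [ 0.5942 -0.216 ]
 [ 0.433  -0.262 ]]
13.49485400666876 0.16657781065829708
15.947571188975362 0.1676350593368521
mid [ 0.52511249 -0.28474556]
rib [[ 0.48071399 -0.26436479]
 [ 0.49165152 -0.32105172]] 0.05773246122763079 100.92080487067831
shift mm [ 342.8 -166.7  -88.7] turn z 0.01 yaw 14.4
```

>>> move_arm:
  targets:
    - [[0,0,-60],[0,0,0],1]
    - [[40,-20,-90],[0,0,0],1]
    - [[95,-45,-90],[0,0,0],1]
    - [[150,-72,-90],[0,0,0],1]
    - [[205,-99,-90],[0,0,0],1]
  squeeze: 40

```text
clock: 2.33
tcp_pos: [0.3183, -0.4088, 0.3215]
orientation: [0.0, 0.992, 0.125, 0.0]
wrist_force: [0.9, -0.7, 0.6]
finger_gap: 0.0001
grip_force: 0.0
```

>>> move_arm:
  targets:
    - [[50,-25,0],[0,0,0],1]
    - [[100,-50,0],[0,0,0],1]
    - [[138,-68,0],[0,0,0],1]
    - [[138,-68,0],[0,0,0],1]
    - [[138,-68,0],[0,0,0],1]

```text
clock: 2.95
tcp_pos: [0.4337, -0.3098, 0.3212]
orientation: [0.0, 0.992, 0.126, -0.0]
wrist_force: [0.5, 0.0, 0.8]
finger_gap: 0.0002
grip_force: 0.0
```

Run:
```python
from h import *
p=env.read_camera('side'); save(p,'s2.png',(300,90,480,250),4)
u=np.array([np.cos(.252),np.sin(.252)]); g=np.array([.487,-.2965])
s=env.get_state(); print(s['tcp_pos'],s['wrist_force'],s['finger_gap'])
plan([*(g-.035*u),.217],.252)
```

```text
[ 0.43335785 -0.31020421  0.32127376] [-0.13800977  0.35199769  0.7527177 ] 0.00029386608321536255
shift mm [2.040e+01 1.000e-01 1.043e+02] turn z -0.0 yaw 14.4
```

View pics/s2.png

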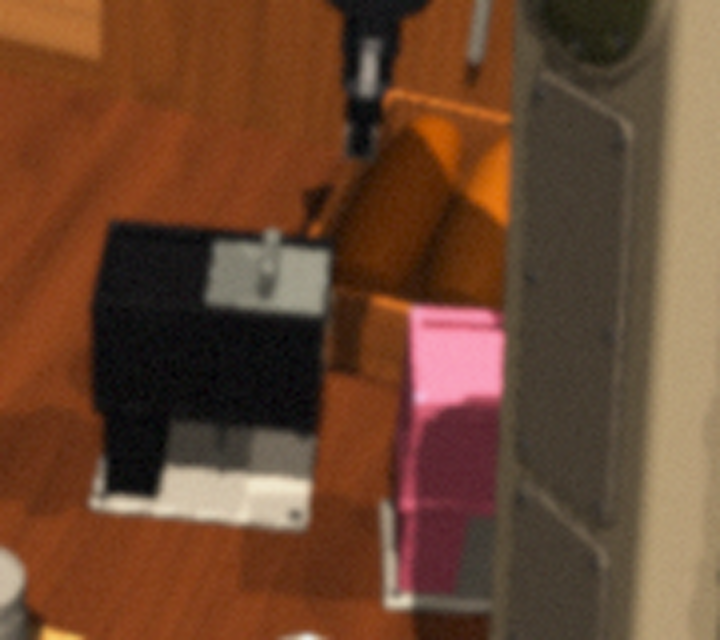

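>>> move_arm:
  targets:
    - [[15,0,40],[0,0,0],1]
    - [[18,0,80],[0,0,0],1]
    - [[18,0,104],[0,0,0],1]
    - [[25,0,104],[0,0,0],1]
    - [[35,0,104],[0,0,0],1]

```text
clock: 3.62
tcp_pos: [0.4681, -0.3021, 0.2186]
orientation: [0.001, 0.992, 0.125, 0.001]
wrist_force: [0.3, 0.6, 0.4]
finger_gap: -0.0002
grip_force: 0.0
```

>>> move_arm:
  targets:
    - [[12,0,0],[0,0,0],1]
    - [[24,0,0],[0,0,0],1]
    - [[36,0,0],[0,0,0],1]
    - [[46,0,0],[0,0,0],1]
    - [[50,0,0],[0,0,0],1]

```text
clock: 4.25
tcp_pos: [0.5169, -0.2881, 0.2171]
orientation: [-0.0, 0.992, 0.126, -0.0]
wrist_force: [-1.7, -0.9, 1.1]
finger_gap: 0.0003
grip_force: 1.1
```

Run:
```python
from h import *
p=env.read_camera('side')
s=env.get_state(); print(s['tcp_pos'],s['wrist_force'],s['ft_torque'])
print([(np.round(r['centre'],4),round(r['confidence'],2)) for r in env.landmark_of('hatch_grip',p)])
```

```text
[ 0.51708543 -0.28801953  0.21705853] [-0.03072158  0.45986603 -0.1395363 ] [ 0.01850453 -0.06390255 -0.01721118]
[(array([ 0.5329, -0.2871,  0.2273]), 0.69)]
```

>>> move_arm:
  targets:
    - [[4,0,0],[0,0,0],1]
    - [[7,0,0],[0,0,0],1]
    - [[10,0,0],[0,0,0],1]
    - [[10,0,0],[0,0,0],1]

```text
clock: 4.85
tcp_pos: [0.526, -0.2858, 0.2171]
orientation: [-0.0, 0.992, 0.126, 0.0]
wrist_force: [-0.5, 0.6, -0.9]
finger_gap: -0.0001
grip_force: 0.5
```

>>> move_arm:
  targets:
    - [[3,0,0],[0,0,0],1]
    - [[5,0,0],[0,0,0],1]
    - [[6,0,0],[0,0,0],1]
    - [[6,0,0],[0,0,0],1]

```text
clock: 5.35
tcp_pos: [0.5318, -0.2845, 0.2173]
orientation: [0.0, 0.992, 0.126, 0.0]
wrist_force: [-2.2, -0.2, -1.1]
finger_gap: -0.0003
grip_force: 0.8
```

>>> move_arm:
  targets:
    - [[3,0,0],[0,0,0],1]
    - [[4,0,0],[0,0,0],1]
    - [[4,0,0],[0,0,0],1]

```text
clock: 5.72
tcp_pos: [0.5358, -0.2836, 0.2173]
orientation: [0.0, 0.992, 0.126, 0.0]
wrist_force: [-0.9, -0.5, -1.0]
finger_gap: 0.0003
grip_force: 0.7
```

>>> move_arm:
  targets:
    - [[3,0,0],[0,0,0],1]
    - [[4,0,0],[0,0,0],1]
    - [[4,0,0],[0,0,0],1]

```text
clock: 6.1
tcp_pos: [0.5397, -0.2826, 0.2173]
orientation: [0.0, 0.992, 0.126, 0.0]
wrist_force: [-0.6, -0.0, -1.1]
finger_gap: 0.0
grip_force: 0.6
```

>>> move_arm:
  targets:
    - [[2,0,0],[0,0,0],1]
    - [[3,0,0],[0,0,0],1]
    - [[3,0,0],[0,0,0],1]

```text
clock: 6.48
tcp_pos: [0.5413, -0.2822, 0.2174]
orientation: [0.0, 0.992, 0.125, -0.001]
wrist_force: [-6.0, -1.2, 1.7]
finger_gap: -0.0002
grip_force: 3.0
```

>>> move_arm:
  targets:
    - [[2,0,0],[0,0,0],1]
    - [[3,0,0],[0,0,0],1]
    - [[3,0,0],[0,0,0],1]

```text
clock: 6.85
tcp_pos: [0.5414, -0.2821, 0.2174]
orientation: [0.001, 0.992, 0.125, -0.004]
wrist_force: [-14.8, -3.1, 5.0]
finger_gap: -0.0001
grip_force: 7.5
```

>>> move_arm:
  targets:
    - [[-12,0,0],[0,0,0],1]
    - [[-12,0,-50],[0,0,0],1]
    - [[-12,0,-105],[0,0,-1],1]
    - [[-12,0,-105],[0,0,-2],-1]

```text
clock: 7.35
tcp_pos: [0.5358, -0.2852, 0.3282]
orientation: [0.004, 0.954, 0.299, 0.004]
wrist_force: [1.1, -0.7, -1.1]
finger_gap: 0.017
grip_force: 0.0
```

Run:
```python
from h import *
for c in('side','top'):
    p=env.read_camera(c); print([(np.round(r['centre'],4),round(r['confidence'],2)) for r in env.landmark_of('hatch_grip',p)])
    if c=='side': save(p,'s3.png',(300,90,480,250),4)
plan([.582,.203,.24],np.radians(93))
```

```text
[(array([ 0.5594, -0.2789,  0.2266]), 0.88)]
[(array([ 0.2442, -0.2932,  0.2334]), 0.7), (array([ 0.5571, -0.276 ,  0.2292]), 0.64)]
shift mm [ 313.9 -375.3   81.9] turn z -5.87 yaw 34.3
```

View pics/s3.png

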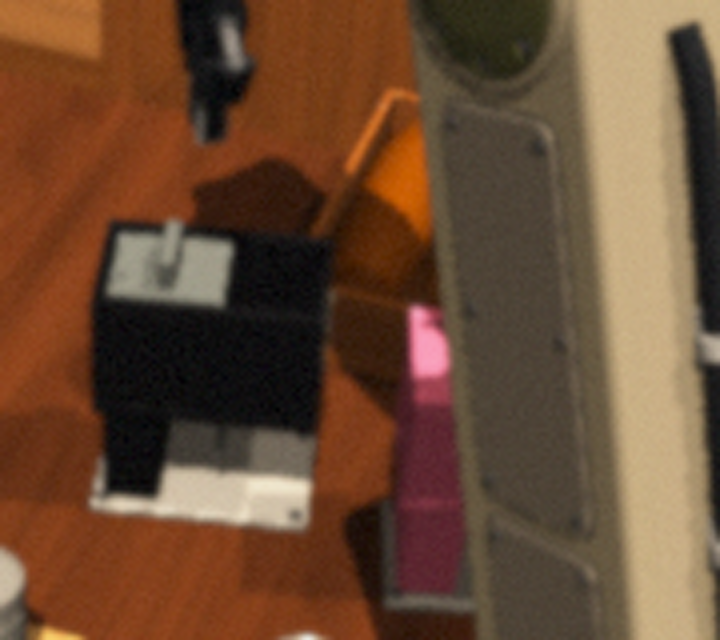

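The hatch lid now sits at the back end of the dispenser (crop columns 105–235) and the mouth is open. Next is the left tin.

>>> move_arm:
  targets:
    - [[37,-45,0],[0,0,-1],-1]
    - [[75,-90,0],[0,0,-2],-1]
    - [[112,-134,0],[0,0,-3],-1]
    - [[150,-179,0],[0,0,-4],-1]
    - [[187,-223,0],[0,0,-5],-1]

```text
clock: 8.18
tcp_pos: [0.5614, 0.0077, 0.3212]
orientation: [-0.001, 0.74, 0.673, -0.0]
wrist_force: [1.9, -0.3, -0.4]
finger_gap: 0.085
grip_force: 0.0
```

Run:
```python
from h import *
plan([.582,.203,.20],np.radians(93))
```

```text
shift mm [196.4   2.1 121.2] turn z -0.84 yaw 84.6
```

>>> move_arm:
  targets:
    - [[50,0,20],[0,0,-0.3],-1]
    - [[100,0,50],[0,0,-0.6],-1]
    - [[150,1,80],[0,0,-0.8],-1]
    - [[196,2,121],[0,0,-0.8],-1]
    - [[196,2,121],[0,0,-0.8],-1]

```text
clock: 8.8
tcp_pos: [0.5796, 0.2032, 0.1958]
orientation: [-0.003, 0.691, 0.723, -0.003]
wrist_force: [-0.6, -0.5, 0.4]
finger_gap: 0.0856
grip_force: 0.0
```

Run:
```python
from h import *
s=env.get_state();print(s['tcp_pos'])
p=env.read_camera('side'); save(p,'s4.png',(180,150,360,310),4)
print([(np.round(r['centre'],4),round(r['confidence'],2)) for r in env.landmark_of('tin_p',p)])
plan([.582,.203,.081],np.radians(93))
```

```text
[0.57963734 0.2031626  0.19581617]
[(array([0.5885, 0.0889, 0.016 ]), 0.7), (array([ 0.5937, -0.0198,  0.0099]), 0.62), (array([0.5814, 0.2051, 0.012 ]), 0.56)]
shift mm [  2.2   0.2 119. ] turn z -0.06 yaw 92.4
```

View pics/s4.png

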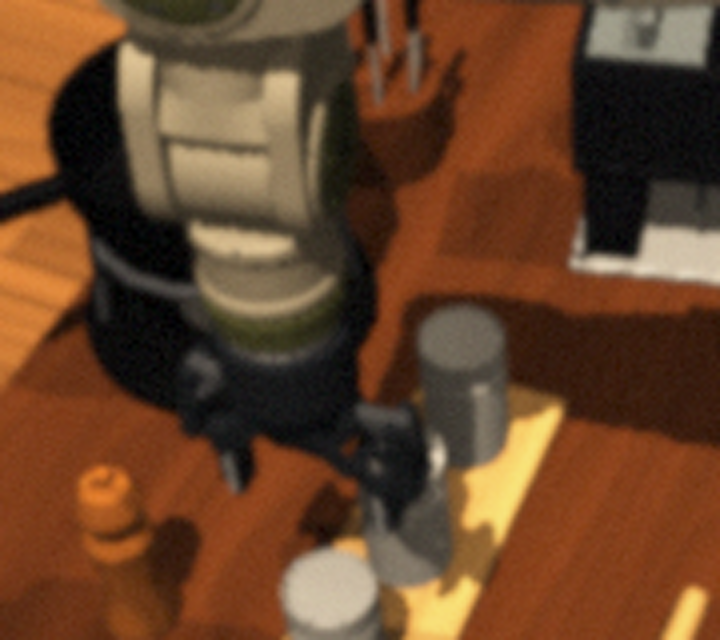

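>>> move_arm:
  targets:
    - [[0,0,40],[0,0,0],-1]
    - [[1,0,80],[0,0,0],-1]
    - [[1,0,117],[0,0,0],-1]
    - [[1,0,117],[0,0,0],-1]
  squeeze: 45

```text
clock: 9.4
tcp_pos: [0.5811, 0.1996, 0.0826]
orientation: [-0.001, 0.693, 0.721, -0.002]
wrist_force: [-1.0, -0.0, 0.4]
finger_gap: 0.0855
grip_force: 0.0
```

>>> move_arm:
  targets:
    - [[0,0,0],[0,0,0],1]
    - [[0,0,0],[0,0,0],1]
    - [[0,0,0],[0,0,0],1]
    - [[0,0,0],[0,0,0],1]

```text
clock: 9.9
tcp_pos: [0.5839, 0.2015, 0.0872]
orientation: [0.001, 0.692, 0.722, 0.001]
wrist_force: [-3.3, -0.8, 6.0]
finger_gap: 0.0592
grip_force: 47.6
```

>>> move_arm:
  targets:
    - [[0,0,-20],[0,0,0],1]
    - [[0,0,-50],[0,0,0],1]
    - [[0,0,-70],[0,0,0],1]
    - [[0,0,-70],[0,0,0],1]
    - [[0,0,-70],[0,0,0],1]

```text
clock: 10.52
tcp_pos: [0.5824, 0.2013, 0.1536]
orientation: [-0.0, 0.692, 0.722, -0.0]
wrist_force: [0.6, 0.0, -4.4]
finger_gap: 0.0593
grip_force: 50.3
```

```bash
cat >> h.py <<'E'
def weigh(n=8,cam='side'):
    F=[]
    for i in range(n): p=env.read_camera(cam); F.append(env.get_state()['wrist_force'])
    F=np.array(F); s=env.get_state(); print('F',F.mean(0).round(2),'sd',F.std(0).round(2),'tcp',s['tcp_pos'].round(4),'q',s['orientation'].round(3),'gap',round(s['finger_gap'],4),'tau',np.round(s['tau'][:4],2)); return p
E
python3 - <<'E'
from h import *
p=weigh(); save(p,'s5.png',(180,150,360,310),4)
E
```

```text
F [-0.09  0.03 -4.67] sd [0.39 0.43 0.25] tcp [0.5825 0.2014 0.1538] q [-0.     0.692  0.722 -0.   ] gap 0.0589 tau [-0.000e+00 -5.592e+01  3.071e+01  2.000e-02]
```

View pics/s5.png

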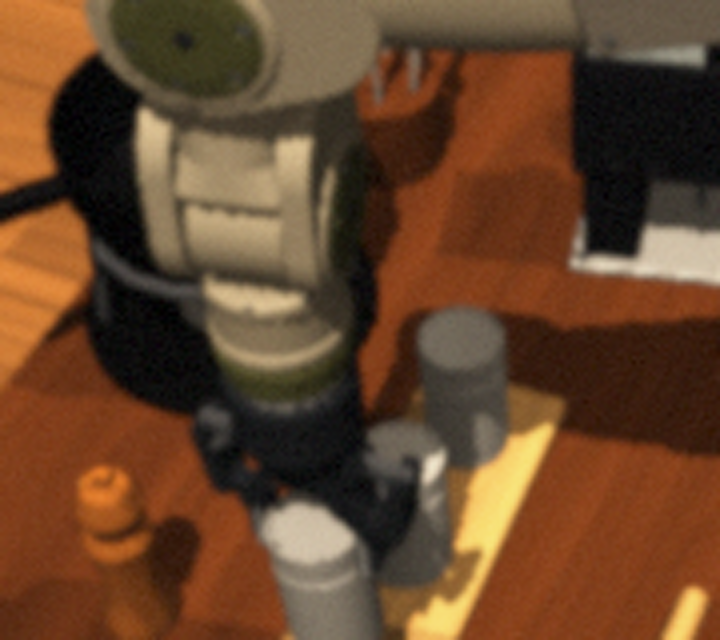

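>>> move_arm:
  targets:
    - [[0,0,25],[0,0,0],1]
    - [[0,0,50],[0,0,0],1]
    - [[0,0,62],[0,0,0],1]
    - [[0,0,65],[0,0,0],1]
    - [[0,0,65],[0,0,0],1]

```text
clock: 11.55
tcp_pos: [0.5832, 0.2016, 0.0898]
orientation: [0.0, 0.692, 0.722, 0.0]
wrist_force: [0.4, 0.0, -4.3]
finger_gap: 0.0589
grip_force: 50.2
```

>>> move_arm:
  targets:
    - [[0,0,2],[0,0,0],1]
    - [[0,0,2],[0,0,0],1]

```text
clock: 11.8
tcp_pos: [0.5831, 0.2015, 0.0878]
orientation: [0.0, 0.692, 0.722, 0.0]
wrist_force: [-0.2, -0.7, -4.3]
finger_gap: 0.0591
grip_force: 50.2
```

>>> move_arm:
  targets:
    - [[0,0,1.5],[0,0,0],1]
    - [[0,0,1.5],[0,0,0],1]

```text
clock: 12.05
tcp_pos: [0.5831, 0.2016, 0.0873]
orientation: [0.0, 0.692, 0.722, 0.001]
wrist_force: [-3.2, -0.2, 5.2]
finger_gap: 0.0592
grip_force: 50.9
```

>>> move_arm:
  targets:
    - [[0,0,0],[0,0,0],-1]
    - [[0,0,0],[0,0,0],-1]
    - [[0,0,0],[0,0,0],-1]
    - [[0,0,-50],[0,0,0],-1]
    - [[0,0,-100],[0,0,0],-1]

```text
clock: 12.68
tcp_pos: [0.5823, 0.2013, 0.1861]
orientation: [-0.0, 0.692, 0.722, -0.001]
wrist_force: [0.9, 0.0, 0.9]
finger_gap: 0.085
grip_force: 0.0
```

Run:
```python
from h import *
p=env.read_camera('top')
for c in('side','top'):
    p=env.read_camera(c);print([(np.round(r['centre'],4),round(r['confidence'],2)) for r in env.landmark_of('tin_p',p)])
weigh(4)
plan([.588,.0935,.185],np.radians(93))
```

```text
[(array([0.5837, 0.0899, 0.0186]), 0.91), (array([0.5827, 0.2042, 0.0162]), 0.85), (array([ 0.593 , -0.0161,  0.0099]), 0.75)]
[(array([0.5912, 0.1   , 0.0134]), 0.76), (array([ 0.5961, -0.015 ,  0.0128]), 0.75), (array([ 0.7402,  0.199 , -0.0019]), 0.72), (array([0.5783, 0.2026, 0.0138]), 0.62)]
F [-0.04  0.05 -0.36] sd [0.68 0.29 0.36] tcp [0.5818 0.2013 0.184 ] q [-0.001  0.692  0.722 -0.001] gap 0.0854 tau [ 1.000e-02 -5.339e+01  2.966e+01  2.000e-02]
shift mm [-107.9    1.6   -1. ] turn z -0.06 yaw 92.4
```

>>> move_arm:
  targets:
    - [[-54,1,0],[0,0,0],-1]
    - [[-108,2,0],[0,0,0],-1]
    - [[-108,2,20],[0,0,0],-1]
    - [[-108,2,60],[0,0,0],-1]
    - [[-108,2,98],[0,0,0],-1]

```text
clock: 13.75
tcp_pos: [0.5888, 0.0932, 0.0859]
orientation: [-0.0, 0.692, 0.722, -0.0]
wrist_force: [-0.1, 1.0, -0.2]
finger_gap: 0.0856
grip_force: 0.0
```

>>> move_arm:
  targets:
    - [[0,0,0],[0,0,0],-1]
    - [[0,0,0],[0,0,0],1]
    - [[0,0,0],[0,0,0],1]
    - [[0,0,0],[0,0,0],1]
    - [[0,0,0],[0,0,0],1]

```text
clock: 14.38
tcp_pos: [0.5901, 0.0937, 0.0897]
orientation: [0.001, 0.692, 0.722, 0.001]
wrist_force: [-2.4, 0.1, 6.5]
finger_gap: 0.0593
grip_force: 48.3
```

>>> move_arm:
  targets:
    - [[0,0,-20],[0,0,0],1]
    - [[0,0,-50],[0,0,0],1]
    - [[0,0,-70],[0,0,0],1]
    - [[0,0,-70],[0,0,0],1]
    - [[0,0,-70],[0,0,0],1]

```text
clock: 15.0
tcp_pos: [0.589, 0.0937, 0.157]
orientation: [-0.0, 0.692, 0.722, -0.0]
wrist_force: [-0.3, -0.3, -2.0]
finger_gap: 0.0588
grip_force: 48.8
```

Run:
```python
from h import *
weigh()
```

```text
F [-0.17  0.13 -1.7 ] sd [0.45 0.64 0.36] tcp [0.5891 0.0937 0.1573] q [-0.     0.692  0.722 -0.   ] gap 0.0595 tau [ 0.000e+00 -5.214e+01  2.963e+01  1.000e-02]
```

Middle: about 1.5 N (part-used). I'll set it back.

>>> move_arm:
  targets:
    - [[0,0,25],[0,0,0],1]
    - [[0,0,50],[0,0,0],1]
    - [[0,0,63],[0,0,0],1]
    - [[0,0,66],[0,0,0],1]
    - [[0,0,67],[0,0,0],1]

```text
clock: 16.02
tcp_pos: [0.5898, 0.0936, 0.0913]
orientation: [0.0, 0.692, 0.722, 0.0]
wrist_force: [-0.4, -0.1, -1.6]
finger_gap: 0.0591
grip_force: 48.8
```

>>> move_arm:
  targets:
    - [[0,0,1.5],[0,0,0],1]
    - [[0,0,1.5],[0,0,0],1]

```text
clock: 16.27
tcp_pos: [0.5897, 0.0937, 0.0898]
orientation: [0.0, 0.692, 0.722, 0.0]
wrist_force: [-0.3, 1.3, -1.9]
finger_gap: 0.0592
grip_force: 48.8
```

>>> move_arm:
  targets:
    - [[0,0,1],[0,0,0],1]
    - [[0,0,1],[0,0,0],1]

```text
clock: 16.52
tcp_pos: [0.5897, 0.0937, 0.0897]
orientation: [0.001, 0.692, 0.722, 0.001]
wrist_force: [-2.9, 0.3, 4.6]
finger_gap: 0.0591
grip_force: 49.5
```

>>> move_arm:
  targets:
    - [[0,0,0],[0,0,0],-1]
    - [[0,0,0],[0,0,0],-1]
    - [[0,0,0],[0,0,0],-1]
    - [[0,0,-50],[0,0,0],-1]
    - [[0,0,-100],[0,0,0],-1]

```text
clock: 17.15
tcp_pos: [0.5887, 0.0936, 0.1886]
orientation: [-0.001, 0.692, 0.722, -0.001]
wrist_force: [0.7, 0.5, -0.4]
finger_gap: 0.0856
grip_force: 0.0
```

>>> move_arm:
  targets:
    - [[-54,0,0],[0,0,0],-1]
    - [[-109,0,0],[0,0,0],-1]
    - [[-109,0,20],[0,0,0],-1]
    - [[-109,0,60],[0,0,0],-1]
    - [[-109,0,100],[0,0,0],-1]

```text
clock: 17.77
tcp_pos: [0.5943, -0.0157, 0.0875]
orientation: [0.001, 0.692, 0.722, 0.0]
wrist_force: [-0.2, 0.2, 0.1]
finger_gap: 0.0855
grip_force: 0.0
```

>>> move_arm:
  targets:
    - [[0,0,0],[0,0,0],-1]
    - [[0,0,0],[0,0,0],1]
    - [[0,0,0],[0,0,0],1]
    - [[0,0,0],[0,0,0],1]
    - [[0,0,0],[0,0,0],1]

```text
clock: 18.4
tcp_pos: [0.5952, -0.0154, 0.0906]
orientation: [0.002, 0.692, 0.722, 0.001]
wrist_force: [-1.7, -0.6, 5.9]
finger_gap: 0.0587
grip_force: 48.4
```

>>> move_arm:
  targets:
    - [[0,0,-20],[0,0,0],1]
    - [[0,0,-50],[0,0,0],1]
    - [[0,0,-70],[0,0,0],1]
    - [[0,0,-70],[0,0,0],1]
    - [[0,0,-70],[0,0,0],1]

```text
clock: 19.02
tcp_pos: [0.5937, -0.0152, 0.1577]
orientation: [-0.0, 0.692, 0.722, -0.0]
wrist_force: [-0.1, -0.3, -1.9]
finger_gap: 0.0588
grip_force: 48.6
```

Run:
```python
from h import *
weigh()
```

```text
F [-0.28  0.06 -1.28] sd [0.33 0.16 0.46] tcp [ 0.5937 -0.0152  0.1578] q [-0.     0.692  0.722 -0.   ] gap 0.0592 tau [ 0.000e+00 -5.148e+01  2.937e+01  1.000e-02]
```

Right: about 1.2 N (part-used). So the left tin (4.4 N) is the full one. I'll set this one down and go back to it.

>>> move_arm:
  targets:
    - [[0,0,25],[0,0,0],1]
    - [[0,0,50],[0,0,0],1]
    - [[0,0,63],[0,0,0],1]
    - [[0,0,66],[0,0,0],1]
    - [[0,0,67],[0,0,0],1]

```text
clock: 20.05
tcp_pos: [0.5944, -0.0153, 0.0918]
orientation: [0.0, 0.692, 0.722, 0.0]
wrist_force: [0.1, -0.5, -1.7]
finger_gap: 0.0588
grip_force: 48.6
```

>>> move_arm:
  targets:
    - [[0,0,1.5],[0,0,0],1]
    - [[0,0,1.5],[0,0,0],1]

```text
clock: 20.3
tcp_pos: [0.5947, -0.0153, 0.0907]
orientation: [0.001, 0.692, 0.722, 0.001]
wrist_force: [0.6, 1.0, 1.6]
finger_gap: 0.0591
grip_force: 48.7
```

>>> move_arm:
  targets:
    - [[0,0,0.5],[0,0,0],-1]
    - [[0,0,0.5],[0,0,0],-1]
    - [[0,0,0.5],[0,0,0],-1]
    - [[0,0,-50],[0,0,0],-1]
    - [[0,0,-100],[0,0,0],-1]

```text
clock: 20.92
tcp_pos: [0.5933, -0.0152, 0.1903]
orientation: [-0.001, 0.692, 0.722, -0.001]
wrist_force: [0.1, -0.1, -0.5]
finger_gap: 0.0854
grip_force: 0.0
```

>>> move_arm:
  targets:
    - [[54,0,-5],[0,0,0],-1]
    - [[108,-1,-5],[0,0,0],-1]
    - [[162,-2,-5],[0,0,0],-1]
    - [[217,-2,-5],[0,0,0],-1]
    - [[217,-2,0],[0,0,0],-1]

```text
clock: 21.55
tcp_pos: [0.5823, 0.2053, 0.19]
orientation: [0.0, 0.69, 0.724, 0.001]
wrist_force: [0.2, -0.4, 0.2]
finger_gap: 0.0857
grip_force: 0.0
```

Run:
```python
from h import *
for c in('side','top'):
    p=env.read_camera(c);print([(np.round(r['centre'],4),round(r['confidence'],2)) for r in env.landmark_of('tin_p',p)])
plan([.5825,.2013,.084],np.radians(93))
```

```text
[(array([0.5838, 0.0905, 0.0185]), 0.85), (array([0.5802, 0.2046, 0.0129]), 0.81), (array([ 0.5925, -0.0158,  0.0102]), 0.8)]
[(array([0.5901, 0.0967, 0.0136]), 0.9), (array([ 0.5958, -0.0152,  0.0102]), 0.72), (array([0.5797, 0.2025, 0.0159]), 0.43)]
shift mm [  0.9  -0.2 105.5] turn z -0.06 yaw 92.4
```

>>> move_arm:
  targets:
    - [[1,0,40],[0,0,0],-1]
    - [[1,0,80],[0,0,0],-1]
    - [[1,0,104],[0,0,0],-1]
    - [[1,0,104],[0,0,0],-1]

```text
clock: 22.25
tcp_pos: [0.5813, 0.2004, 0.0838]
orientation: [-0.001, 0.693, 0.721, -0.002]
wrist_force: [0.1, 0.0, 0.6]
finger_gap: 0.0855
grip_force: 0.0
```

>>> move_arm:
  targets:
    - [[0,0,0],[0,0,0],1]
    - [[0,0,0],[0,0,0],1]
    - [[0,0,0],[0,0,0],1]
    - [[0,0,0],[0,0,0],1]

```text
clock: 22.75
tcp_pos: [0.5833, 0.2024, 0.0878]
orientation: [0.001, 0.692, 0.722, 0.001]
wrist_force: [-2.1, -0.8, 6.2]
finger_gap: 0.0591
grip_force: 48.0
```

>>> move_arm:
  targets:
    - [[0,0,-25],[0,0,0],1]
    - [[0,0,-60],[0,0,0],1]
    - [[0,0,-100],[0,0,0],1]
    - [[0,0,-140],[0,0,0],1]
    - [[0,0,-155],[0,0,0],1]

```text
clock: 23.38
tcp_pos: [0.5839, 0.2028, 0.2436]
orientation: [0.001, 0.692, 0.722, 0.002]
wrist_force: [1.1, 0.8, -5.2]
finger_gap: 0.0595
grip_force: 50.5
```

>>> move_arm:
  targets:
    - [[0,0,0],[0,0,0],1]
    - [[0,0,0],[0,0,0],1]
    - [[0,0,0],[0,0,0],1]

```text
clock: 23.75
tcp_pos: [0.5818, 0.2023, 0.2387]
orientation: [-0.001, 0.692, 0.722, -0.001]
wrist_force: [-1.2, 0.2, -4.5]
finger_gap: 0.0592
grip_force: 50.5
```

Run:
```python
from h import *
p=weigh(6); save(p,'s6.png',(150,90,400,290),3.2)
t=env.read_camera('top')
for q in(p,t): print([(np.round(r['centre'],4),round(r['confidence'],2)) for r in env.landmark_of('tin_p',q)])
print(env.get_state()['clock'])
```

```text
F [ 0.29  0.15 -4.31] sd [0.28 0.71 0.81] tcp [0.5826 0.2025 0.2404] q [-0.     0.692  0.722 -0.   ] gap 0.0592 tau [-0.000e+00 -5.530e+01  3.177e+01  1.000e-02]
[(array([0.581 , 0.0902, 0.0191]), 0.87), (array([ 0.5929, -0.0152,  0.0104]), 0.84), (array([0.5806, 0.2048, 0.1669]), 0.59)]
[(array([0.5903, 0.0972, 0.0161]), 0.96), (array([ 0.5924, -0.0135,  0.0156]), 0.73), (array([ 0.3914,  0.1648, -0.0015]), 0.68), (array([0.5768, 0.2029, 0.169 ]), 0.63)]
24.2
```

View pics/s6.png

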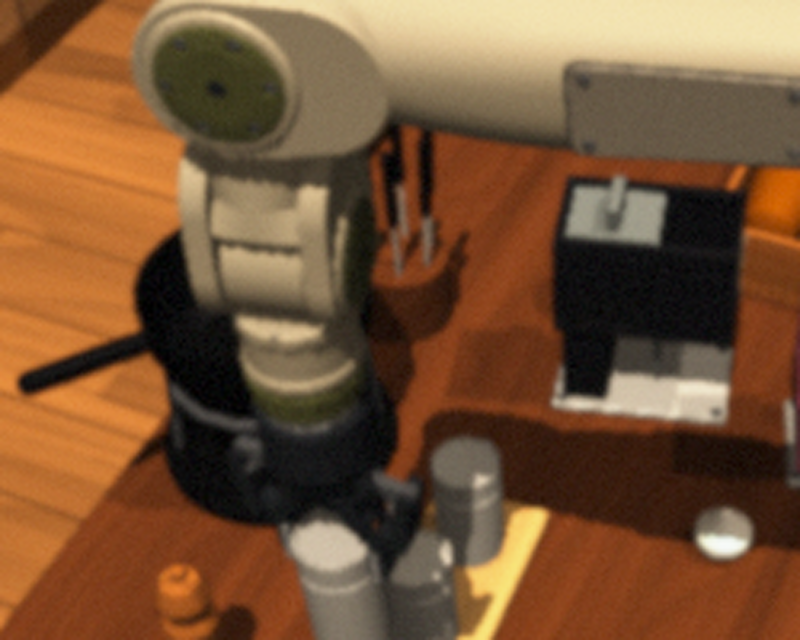

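Run:
```python
from h import *
p=env.read_camera('side'); im=p['pixels'].copy()
a=np.linspace(0,2*np.pi,60); 
for z in(.168,.278):
    P=np.c_[.583+.03*np.cos(a),.2025+.03*np.sin(a),np.full(60,z)]
    for u,v in proj(p,P): im[int(v+.5),int(u+.5)]=[255,0,0]
save({'pixels':im},'s7.png',(220,230,310,330),6)
```

```text
(no output)
```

View pics/s7.png

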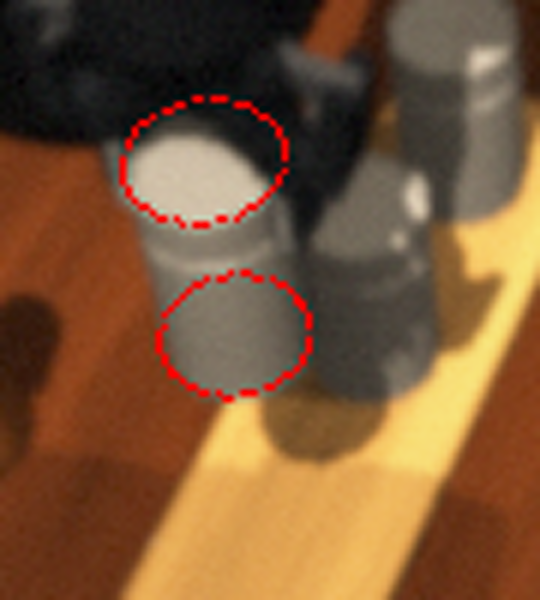

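The red outlines of an upright tin match the held tin at both the lid (200,160) and the base (235,335), so it is upright. Its base is about 15 cm clear of the board.

```bash
python3 -c "
from h import *
print(env.hand_in())"
```

```text
the job is handed in; nothing more can be done
None
```

The job is handed in: the hatch is open to its stop, all three tins were hefted left to right, the middle and right part-used ones are back in place, and the full left tin (about 4.4 N) is held still and upright about 15 cm above the board; no verdict came back.

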